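# Balance the loaded optical rail and mark its balance point

## Task

The loaded optical rail leans across the ridge of the balance stand. Slide it along the ridge by gentle pushes on its end, without clamping it or lifting it off, until it balances level on the ridge by itself with nothing touching it; then gently set the brass saddle over the rail, straight above the ridge, to mark the balance point, and leave the rail balanced level. Leave the other things on the bench alone.

Things in the scene. Friction and masses are not known exactly. Their poses are not given: they have to be found in the camera images.
- stand: Balance stand, bolted down: dark plinth 60 x 110 x 10 mm, a flat-topped steel ridge bedded in rubber (gives a degree or so), 18 mm wide (along the stand's x), 80 mm long (along its y), top 26 mm above the bench. Two guide cheeks on the ridge, 42 mm apart, 5 mm high, keep the rail from wandering sideways. Origin on the bench under the middle of the ridge; z up.
- ridge (a point): Middle of the ridge's top face, 26 mm above the bench; the axes are the stand's.
- rail: Aluminium rail 360 (x) x 34 (y) x 15 mm (z) lying across the ridge between the cheeks, its x along the stand's x. Origin: centre of its underside; z out of its top. Fixed on top: grey lamp housing 56 x 52 x 36 mm at x = -140 mm (its jaws hug the rail), black lens holder 40 wide, 50 mm tall at x = +120 mm. Their weights vary and are unknown (0.5 to 0.9 kg in all).
- near_end (a point): Centre of the rail's end face at x = -180 mm, the housing end, down on the bench at the start; axes are the rail's. Sliding the rail takes about 3 to 8 N.
- far_end (a point): Centre of the rail's other end face at x = +180 mm, the lens holder end; axes are the rail's.
- saddle_mid (a point): Centre of the grip tab, 22 (x) x 12 (y) x 30 mm tall, on the brass saddle: an upside-down U of 60 g, 42 mm tall, standing on its legs. Plate 30 (x) x 46 (y) x 5 mm, two legs 7 mm deep at its y sides, 39 mm apart inside, to straddle the 34 mm rail. This point is 27 mm above the feet, 20 mm above the plate's underside; x along the legs, z up.
- saddle_seat (a point): Centre of the underside of the saddle's plate, the face that rests on the rail's top; 7 mm above the feet of the legs.
- jog: Bystander: black hand control box 90 x 130 x 28 mm with a short stick, 79 mm tall. Origin centre of its underside.
- bottle: Bystander: amber bottle, diameter 52, 110 mm tall. Origin centre of its underside.
- driver: Bystander: screwdriver lying on the bench. Origin under its middle.
- tin: Bystander: steel tin, diameter 64, 35 mm tall. Origin centre of its underside.
- rail_mid (a point): Middle of the rail (x = 0), half-way up; axes are the rail's. The hidden balance point lies between x = -62 and +3 mm; the ridge starts under x = +30 mm. With the balance point over the ridge the rail swings level by itself if nothing touches it; the friction of a finger on its end is enough to hold it down, so back off after each push and look.
- saddle: The brass saddle; origin on the bench level between the feet of its legs.
Not all that is in view belongs to the job. Of the things that look like the saddle, the smallest one is meant.

How it is judged (in metres and radians):
On the way:
1. the rail lies level (within 3 degrees) on the ridge, untouched (angle between rail's own x axis and vertical between 1.5184 and 1.6232 rad and contact force between each of the fingers, the arm and rail below 0.05 N and contact force between rail and stand above 3 N), for 0.4 s.
At the end, for the whole second after the job is handed in: The rail rests on the ridge level within 3 degrees and still, with the saddle seated over it (plate flat on the rail's top within 3 mm, centred across it within 4 mm, legs along the rail), its middle within 10 mm of the ridge's centre line along the rail (angle between rail's own x axis and vertical between 1.5184 and 1.6232 rad and contact force between rail and stand above 3 N and angular speed of rail below 0.1 rad/s and linear speed of saddle below 0.02 m/s and x of saddle_seat in the frame of ridge between -0.01 and 0.01 m and z of saddle_seat in the frame of rail between 0.012 and 0.018 m and y of saddle_seat in the frame of rail between -0.004 and 0.004 m and angle between the x axis of saddle and the x axis of rail, either way round below 0.2 rad); the robot touches nothing.
It fails at once if the rail is pushed or clamped with more than 20 N (contact force between any of the fingers, the arm and rail above 20 N).
It fails at once if the saddle is pressed on the rail with more than 22 N (contact force between saddle and rail above 22 N).
It fails at once if the rail is lifted off the ridge (z of rail_mid in the frame of ridge above 0.045 m).
It fails at once if a bystander (control box, bottle, screwdriver or tin) is moved more than 15 mm (distance of any of jog, bottle, driver, tin from where it was at the start of the episode above 0.015 m).
It also fails if it takes over 72 s, if anything falls off the work surface, if the arm or the gripper's body presses on something with over 40 N, if the wrist force passes 120 N, or if a joint passes its speed limit or range.

## Robot

A 6-joint arm with a two-finger parallel gripper is mounted at the origin on the work surface. World frame = base frame: x ahead of the robot, y to its left, z up, the work surface at z = 0. Lengths are in mm, angles in rad, forces in N, time in s.
With the tool pointing down it reaches from about 275 to 1000 mm from the base axis. Payload 8.4 kg.
Tool frame: the origin (TCP) lies between the finger pads; the fingertips stand 11 mm ahead of it and the grasp point (between the pads) lies 8 mm behind it; z points along the fingers, y is the direction in which the jaws open and shut (so a half turn about z gives the same grasp; the last joint's range is limited). The gripper opens to 85 mm and grips with 20 to 120 N. Pads are 22 mm wide; open, the fingers measure 114 mm over their backs; the gripper's body (76 mm by 85 mm) begins 54 mm behind the grasp point. The pads swing forward as they close: fully open they stand 13 mm farther back than shut.
Start: joints at [-1.246, 0.353, 1.633, -0, 1.155, -0.002], TCP at [200.632, -591.925, 242.281] pointing down, gripper open.
Joint ranges: [-2.63, 2.63], [-0.92, 2.1], [0.06, 2.66], [-1.3, 4.44], [0, 2.69], [-3.02, 3.02]. Speed limits (rad/s): [2.22, 2.22, 2.79, 3.14, 3.14, 3.14].

## Interface

Orientations are given as [roll, pitch, yaw] about the fixed x, y, z axes, in that order (R = Rz(yaw) Ry(pitch) Rx(roll)).
In Python, from rig import r, eyes gives the robot as it stands. The module is installed in compiled form; this text tells all that it offers.
- The arm moves only by the tool servo_tool, never from a script. Its argument "rows" is a list of rows, each a list of 3 entries, a list of its own where there are three numbers: the shift along the world's x, y, z in cm, then the turn about the world's z in rad, then the finger opening in cm, from 0 to 8.54. A call has 1 to 5 rows; each row shifts and turns the commanded pose from where the row before left it; what a row does not reach is not made up. A row lasts 1/12 s, in which the tool goes at most 41.7 mm and 7.16 degrees, less where a joint would pass 70% of its speed; a pose out of reach is approached as far as the arm can. A call is refused whole if a number of a shift passes 4.17 or a number of a turn 0.125, either way. A call with a gripper value outside its range is refused whole. The fingers move at their own pace and stop on an object; "squeeze" is the grip in N (left out, the last holds). Time passes only in rows, so rows that do not move let the fingers close. It gives the time, the measured TCP pose, the force and the opening at its end, in the units of the state.
- r.sense(): the state, without advancing time (a new reading comes with each control period).
- eyes.grab_frame(name): name is "side" or "top"; returns a dict with "frame" (480x640x3 uint8, red, green, blue), "depth" (480x640 float32, mm along the optical axis (not along the pixel's ray), 0 where there is no reading), "vertical_fov" (degrees; the focal length in pixels is half the picture's height over the tangent of half this angle, whatever the lens; pixels are square), "cx", "cy" (the principal point, pixels), "D" ([k1, k2, p1, p2, k3] as OpenCV has them; the pictures are not rectified), "camera_from_world" (4x4, takes a point from world to camera coordinates). Camera axes: x right, y down, z forward; pixel columns grow to the right and rows downward; lengths in mm; the calibration is good to about 2 mm. A picture is of the moment at which its call begins.
- r.sign_off(): hands the job in, once; it reports no verdict.
The state is a dict: "clock": time; "qpos": joint angles; "qvel": joint speeds; "joint_efforts": joint torques, N m; "eef_pos": TCP position; "tcp_rot": TCP orientation; "contact_force": force on the tool from outside, world axes, zero at the start; "wrist_torque": the same for the moment, N m; "opening": opening from 0.0 (shut) to 1.0 (fully open).
Only numpy, scipy, OpenCV 4.12 (cv2) and the standard library are available. Lean on these libraries where they do the work, as an engineer would, in place of code of your own. Each camera call takes 0.05 s, during which the arm holds its last target.

## Working session

There is one attempt and no reset: what is moved stays moved. The work goes in short steps, Python scripts to look and compute and a tool call to move; the robot and the scene stay as the last step left them, time stands still between calls to the robot, and variables do not carry over. Pictures are saved under pics/ and viewed, and the job is handed in when it is done.

Besides the shell and the picture viewer there is one more tool, called after "Request:" by a JSON object that holds its "fn" and its "kwargs", one argument or row to a line. servo_tool: Moves the arm, as the interface text tells. Its arguments: {"type":"object","properties":{"rows":{"type":"array"},"squeeze":{"type":"number"}},"required":["rows"]}

```bash
mkdir -p pics
cat > h.py <<'E'
import numpy as np, cv2
from rig import r, eyes
def K(f):
    fl=240/np.tan(np.radians(f["vertical_fov"])/2)
    return np.array([[fl,0,f["cx"]],[0,fl,f["cy"]],[0,0,1.]])
def grab(n,save=None):
    f=eyes.grab_frame(n)
    f["K"]=K(f); f["D"]=np.array(f["D"],float); f["T"]=np.array(f["camera_from_world"],float)
    if save: cv2.imwrite(f"pics/{save}.png",f["frame"][:,:,::-1]); np.savez(f"pics/{save}.npz",**{k:v for k,v in f.items()})
    return f
def load(s): 
    z=np.load(f"pics/{s}.npz"); return {k:z[k] for k in z}
def ray(f,uv):
    p=cv2.undistortPoints(np.array(uv,float).reshape(-1,1,2),f["K"],f["D"])[:,0]
    d=np.c_[p,np.ones(len(p))]
    R=f["T"][:3,:3]; t=f["T"][:3,3]
    return -R.T@t, d@R
def onz(f,uv,z):
    c,d=ray(f,uv); s=(z-c[2])/d[:,2]; return c+s[:,None]*d
def dep(f,uv):
    c,d=ray(f,uv); uv=np.atleast_2d(uv); D=f["depth"][uv[:,1].astype(int),uv[:,0].astype(int)]
    return c+D[:,None]*d
def proj(f,P):
    P=np.array(P,float).reshape(-1,3); rv,_=cv2.Rodrigues(f["T"][:3,:3])
    return cv2.projectPoints(P,rv,f["T"][:3,3],f["K"],f["D"])[0][:,0]
def cloud(f):
    v,u=np.mgrid[0:480,0:640]; P=dep(f,np.c_[u.ravel(),v.ravel()]).reshape(480,640,3)
    P[f["depth"]<=0]=np.nan; return P
E
python3 - <<'E'
from h import *
for n in("side","top"):
    f=grab(n,n+"0"); print(n,-f["T"][:3,:3].T@f["T"][:3,3],f["vertical_fov"],f["D"],(f["depth"]>0).mean())
print(r.sense())
E
```

```text
side [ 44.79174569 678.75230514 637.75893887] 49.3746382580152 [-0.09597523  0.          0.          0.          0.        ] 0.9959505208333334
top [352.54879145 -34.9201055  997.08622151] 57.83671273841788 [-0.03839249  0.          0.          0.          0.        ] 0.9958984375
{'clock': 0.1, 'qpos': array([-1.24639885e+00,  3.53575679e-01,  1.63402808e+00,  2.43284242e-05,
        1.15523294e+00, -2.41720706e-03]), 'qvel': array([-0.00063392, -0.00019669, -0.00208403, -0.0010479 , -0.00117527,
       -0.00042077]), 'joint_efforts': array([-6.92785088e-04, -6.06353831e+01, -3.42820394e+01, -1.09305913e-05,
        3.99096723e-03, -1.75850555e-06]), 'eef_pos': array([ 200.50988727, -591.53489   ,  241.65231945]), 'tcp_rot': array([-3.14034866e+00, -2.52526335e-05,  3.26804835e-01]), 'contact_force': array([0.28641001, 0.17800681, 0.72952111]), 'wrist_torque': array([-0.02915032, -0.01460671, -0.02174716]), 'opening': 1.0030119405805227}
```

View pics/side0.png

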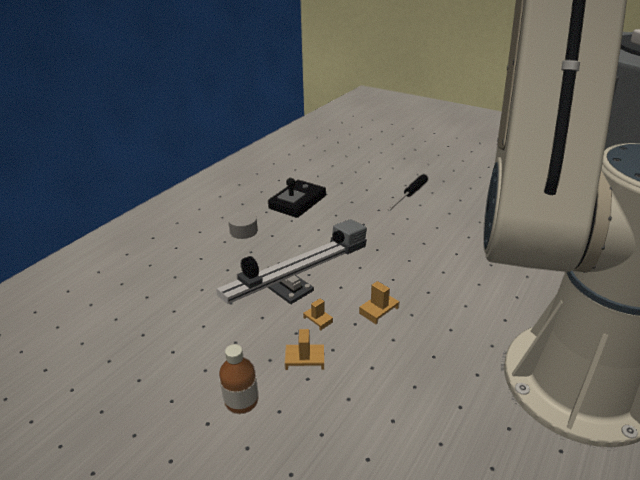

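View pics/top0.png

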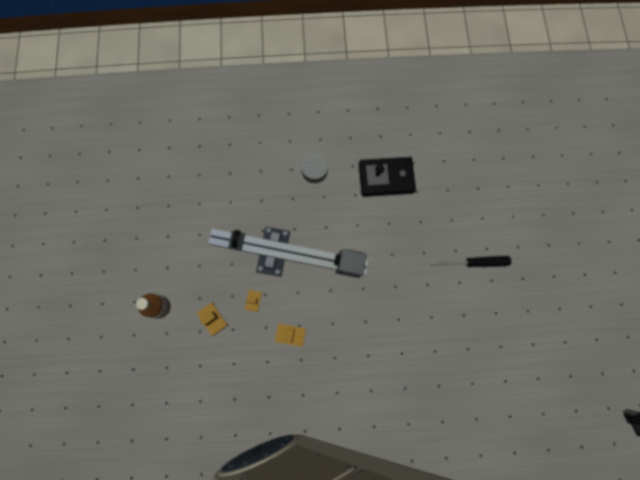

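Saddle candidates: A is top (254,301) / side (318,313), B is top (291,335) / side (379,302), C is top (212,318) / side (304,350). A looks smallest. I'll measure all three and take a close crop.

Run:
```python
from h import *
for n in("top","side"):
    f=load(n+"0"); P=cloud(f); im=f["frame"]; hsv=cv2.cvtColor(im,cv2.COLOR_RGB2HSV)
    m=cv2.inRange(hsv,(12,120,90),(28,255,255)); m[:250]=0
    k,l,s,c=cv2.connectedComponentsWithStats(m)
    for i in range(1,k):
        if s[i,4]<60: continue
        p=P[l==i]; p=p[~np.isnan(p[:,0])]; 
        h=p[:,2]; q=p[(h>8)]
        print(n,c[i].round(1),s[i,4],"zmax %.1f"%np.percentile(h,97),"mean",p.mean(0).round(1))
        for zz,lo,hi in((None,5,18),(None,25,60)):
            w=p[(h>lo)&(h<hi)]
            if len(w)>8:
                b=cv2.minAreaRect(w[:,:2].astype(np.float32)); print("   band",lo,hi,len(w),np.round(b[0],1),np.round(b[1],1),round(b[2],1), np.median(w[:,2]).round(1))
    a=im[210:360,180:380] if n=="top" else im[210:380,200:420]
    cv2.imwrite(f"pics/crop_{n}.png",cv2.resize(a,None,fx=3.6,fy=3.5,interpolation=cv2.INTER_CUBIC)[:,:,::-1])
```

```text
top [252.8 300.4] 234 zmax 43.3 mean [435.1 100.7  18.5]
   band 5 18 173 [435.7 101.4] [27.1 43. ] 75.4 11.3
   band 25 60 56 [436.4 101. ] [18.8 11.9] 75.5 41.2
top [211.4 318.8] 458 zmax 58.6 mean [399.5 192.4  25.5]
   band 5 18 309 [400.5 194.7] [62.2 39.7] 33.6 15.2
   band 25 60 108 [401.5 194.1] [16.9 30.3] 33.5 56.1
top [289.8 334.7] 492 zmax 58.7 mean [355.   21.1  25.5]
   band 5 18 335 [355.3  21.8] [60.6 39.5] 76.3 15.3
   band 25 60 120 [355.8  22.7] [16.7 29.9] 76.4 56.3
side [376.6 302.6] 709 zmax 57.6 mean [355.   30.9  26.4]
   band 5 18 382 [354.1  21.1] [64.8 43.3] 74.5 15.5
   band 25 60 259 [354.4  21.8] [18. 30.] 74.9 49.3
side [317.1 313.9] 298 zmax 42.1 mean [433.3 105.5  18.9]
   band 5 18 207 [435.8 101.9] [31.6 47.3] 79.7 11.5
   band 25 60 77 [435.6 101.6] [21.8 12.9] 78.1 40.9
side [303.5 335.6] 140 zmax 58.7 mean [400.1 194.4  56.5]
   band 25 60 138 [400.1 194.1] [14.5 32. ] 34.8 56.5
side [304.3 354.7] 591 zmax 19.5 mean [398.7 196.3  16.2]
   band 5 18 552 [400.6 194. ] [61.6 42.6] 32.2 15.7
   band 25 60 11 [398.4 210.5] [1.4 3.4] 48.0 37.8
side [232.3 373.3] 413 zmax 89.0 mean [428.9 328.6  78. ]
```

Run:
```python
from h import *
f=load("top0"); P=cloud(f)
for uv in((210,238),(228,240),(237,240),(260,246),(300,252),(330,258),(351,262),(366,266),(272,237),(270,262),(278,258)):
    print(uv,dep(f,[uv])[0].round(1))
```

```text
(210, 238) [574.7 185.9  58.7]
(228, 240) [569.  147.1  53.3]
(237, 240) [557.4 119.2  98.8]
(260, 246) [552.1  76.9  48.5]
(300, 252) [536.2 -11.   32.6]
(330, 258) [520.3 -78.1  21.8]
(351, 262) [ 503.5 -122.5   51.1]
(366, 266) [ 498.7 -160.    10.2]
(272, 237) [575.6  51.2  28.8]
(270, 262) [518.2  58.   28.2]
(278, 258) [526.1  39.5  29. ]
```

View pics/crop_top.png

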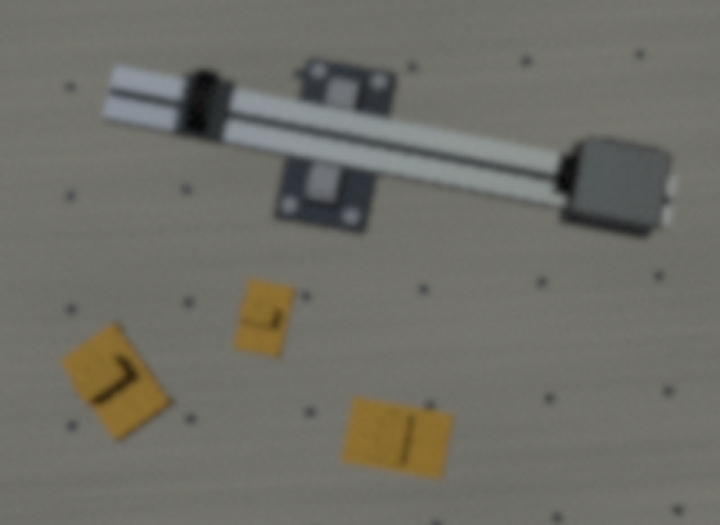

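View pics/crop_side.png

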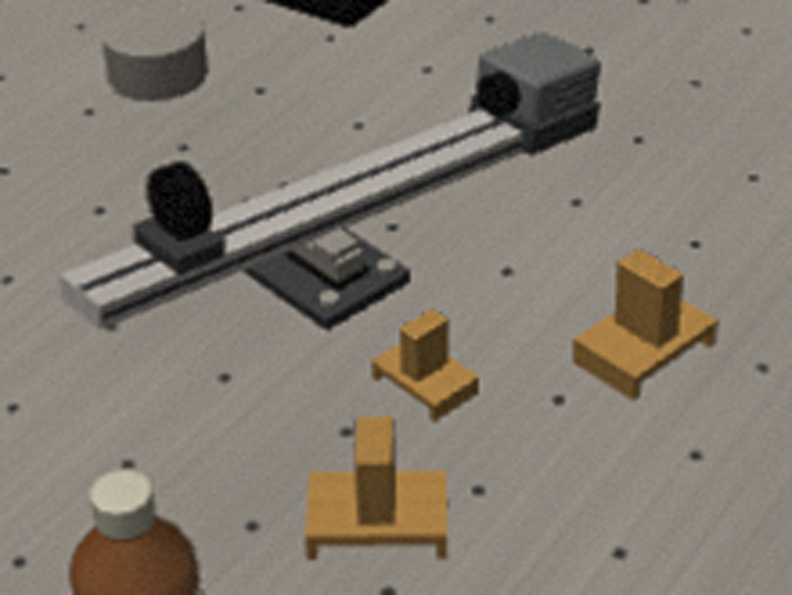

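Crops confirm A (30x46 mm footprint, 42 mm tall, at world ~436,101.6) is the smallest saddle; B and C are ~40x62 and 58 mm tall. Next I'll get the precise rail and stand geometry.

```bash
cat >> h.py <<'E'
R0=np.array([548.,50.]); 
def rail(f,verbose=True):
    """fit rail top from depth cloud+bright colour -> unit dir u (world, towards lens), tilt deg, y-line"""
    P=cloud(f); g=f["frame"].astype(int); 
    ok=~np.isnan(P[...,0])
    u0=np.array([0.212,0.977]); n0=np.array([-u0[1],u0[0]])
    d=P[...,:2]-R0; s=d@u0; t=d@n0
    m=ok&(abs(t)<30)&(abs(s)<300)&(g.sum(2)>240)&(P[...,2]>14)
    # exclude housing/stand by robust plane-line fit z=a+b*s
    for k in range(2): pass
    S,Z=s[m],P[...,2][m]
    best=None; rng=np.random.default_rng(0)
    for _ in range(400):
        i,j=rng.integers(0,len(S),2)
        if abs(S[i]-S[j])<60: continue
        b=(Z[i]-Z[j])/(S[i]-S[j])
        if abs(b)>.2: continue
        a=Z[i]-b*S[i]; c=(abs(Z-a-b*S)<3).sum()
        if best is None or c>best[0]: best=(c,a,b)
    c,a,b=best
    for _ in range(3):
        q=abs(Z-a-b*S)<3; b,a=np.polyfit(S[q],Z[q],1)
    mm=m.copy(); mm[m]=q
    pts=P[mm]; rect=cv2.minAreaRect(pts[:,:2].astype(np.float32))
    return dict(a=a,b=b,tilt=np.degrees(np.arctan(b)),rect=rect,mask=mm,pts=pts,smin=S[q].min(),smax=S[q].max())
E
python3 - <<'E'
from h import *
for n in("top","side"):
    f=load(n+"0"); o=rail(f); print(n,"z0 %.1f tilt %.2f"%(o["a"],o["tilt"]),[np.round(x,2) for x in o["rect"]],len(o["pts"]),round(o["smin"],1),round(o["smax"],1))
    p=o["pts"][:,:2]; vx,vy,x0,y0=cv2.fitLine(p.astype(np.float32),cv2.DIST_L2,0,.01,.01).ravel(); print("  line dir",np.degrees(np.arctan2(vy,vx)),x0,y0)
    g=f["frame"].copy(); g[o["mask"]]=(255,0,0); cv2.imwrite(f"pics/railmask_{n}.png",g[210:330,180:400,::-1].repeat(3,0).repeat(3,1))
    P=cloud(f); G=f["frame"].astype(int).sum(2)
    d=P[...,:2]-R0; m=(np.hypot(d[...,0],d[...,1])<90)&(P[...,2]>5)&(P[...,2]<16)&(G<190)
    m=cv2.morphologyEx(m.astype(np.uint8),cv2.MORPH_OPEN,np.ones((2,2)))>0
    w=onz(f,np.argwhere(m)[:,::-1],10); b=cv2.minAreaRect(w[:,:2].astype(np.float32)); print("  plinth",m.sum(),b)
    m=(np.hypot(d[...,0],d[...,1])<90)&(P[...,2]>20)&(P[...,2]<36)&(G>240)&~o["mask"]
    w=P[m]; print("  ridge?",m.sum(),w.mean(0) if m.sum() else 0)
    # housing
    d=P[...,:2]-[505,-122]; m=(np.hypot(d[...,0],d[...,1])<60)&(P[...,2]>40); w=P[m]; b=cv2.minAreaRect(w[:,:2].astype(np.float32)); print("  housing",m.sum(),b)
E
```

```text
top z0 40.4 tilt 7.02 [array([539.34,  12.91]), array([355.41,  42.64]), np.float64(77.1)] 1547 -215.8 139.6
  line dir 76.18106 542.5228 38.355152
  plinth 310 ((543.5433349609375, 49.64562225341797), (56.198883056640625, 105.35311889648438), 76.22198486328125)
  ridge? 203 [540.90374933  42.24588527  29.06163772]
  housing 659 ((504.148681640625, -119.02815246582031), (67.15629577636719, 54.02245330810547), 77.17449188232422)
side z0 41.4 tilt 7.00 [array([540.59,  12.29]), array([359.2 ,  44.48]), np.float64(77.58)] 1210 -217.9 141.2
  line dir 76.16209 545.08856 45.491905
  plinth 267 ((517.5590209960938, 62.09998321533203), (60.804134368896484, 63.27286148071289), 76.30304718017578)
  ridge? 127 [530.85748217  53.79620164  29.3039762 ]
  housing 557 ((503.78125, -120.249267578125), (68.87723541259766, 53.62061309814453), 79.81103515625)
```

View pics/railmask_top.png

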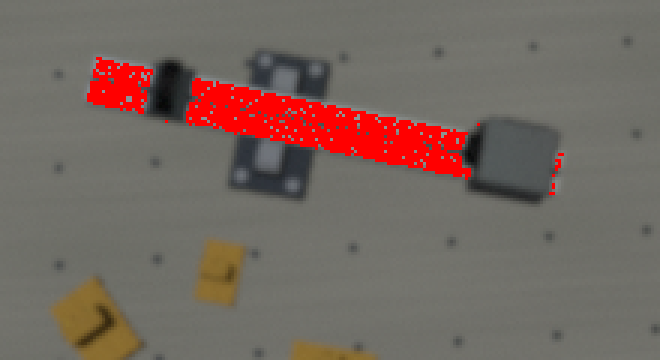

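Request:
{"fn": "servo_tool", "kwargs": {
  "rows": [
    [[2.2, 3.1, 0], 0.077, 0],
    [[2.2, 3.1, 0], 0.077, 0],
    [[2.2, 3.1, 0], 0.077, 0],
    [[2.2, 3.1, 0], 0.077, 0],
    [[2.2, 3.1, 0], 0.077, 0]
  ],
  "squeeze": 20
}}

```text
clock: 0.52
eef_pos: [311.1, -435.3, 242.0]
tcp_rot: [-3.141, -0.0, 0.715]
contact_force: [1.0, -0.4, 0.8]
opening: 0.299
```

Request:
{"fn": "servo_tool", "kwargs": {
  "rows": [
    [[2.2, 3.1, 0], 0.077, 0],
    [[2.2, 3.1, 0], 0.077, 0],
    [[2.2, 3.1, 0], 0.077, 0],
    [[2.2, 3.1, 0], 0.077, 0],
    [[2.2, 3.1, 0], 0.077, 0]
  ]
}}

```text
clock: 0.93
eef_pos: [421.2, -280.2, 242.2]
tcp_rot: [-3.141, -0.0, 1.1]
contact_force: [2.6, -1.3, -0.1]
opening: -0.003
```

Request:
{"fn": "servo_tool", "kwargs": {
  "rows": [
    [[2.2, 3.1, -1], 0.077, 0],
    [[2.0, 3.0, -2], 0.077, 0],
    [[0, 0, -4], 0.077, 0],
    [[0, 0, -4], 0, 0],
    [[0, 0, 0], 0, 0]
  ]
}}

```text
clock: 1.35
eef_pos: [458.6, -218.1, 126.1]
tcp_rot: [-3.131, -0.002, 1.33]
contact_force: [-2.7, 0.9, -0.4]
opening: 0.004
```

Request:
{"fn": "servo_tool", "kwargs": {
  "rows": [
    [[1.4, 1.0, -2], 0, 0],
    [[1.3, 1.0, -2], 0, 0],
    [[0, 0, 0], 0, 0]
  ]
}}

```text
clock: 1.6
eef_pos: [490.1, -199.9, 91.0]
tcp_rot: [-3.139, -0.001, 1.327]
contact_force: [-0.3, -0.0, 0.4]
opening: 0.0
```

Run:
```python
from h import *
s=r.sense(); print(s["eef_pos"],s["tcp_rot"],s["contact_force"])
for n in("top","side"):
    f=grab(n,n+"1"); 
    for uv in proj(f,[[494.5,-153.5,7],s["eef_pos"]+[0,0,-11]]): cv2.circle(f["frame"],tuple(int(x) for x in uv),2,(255,0,0),-1)
    a=f["frame"][190:310,260:440] if n=="top" else f["frame"][170:290,280:460]
    cv2.imwrite(f"pics/c1_{n}.png",cv2.resize(a,None,fx=4,fy=4)[:,:,::-1])
```

```text
[ 490.12168301 -199.9272276    90.98771423] [-3.13925701e+00 -8.12304991e-04  1.32720761e+00] [-0.29959995 -0.01433935  0.37213638]
```

View pics/c1_top.png

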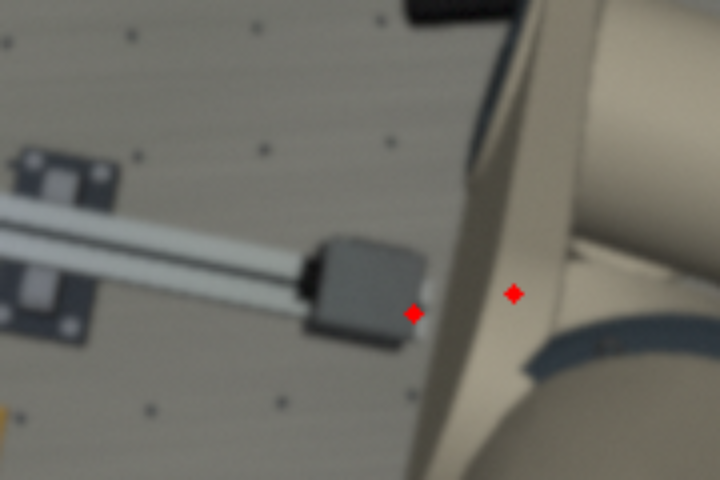

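View pics/c1_side.png

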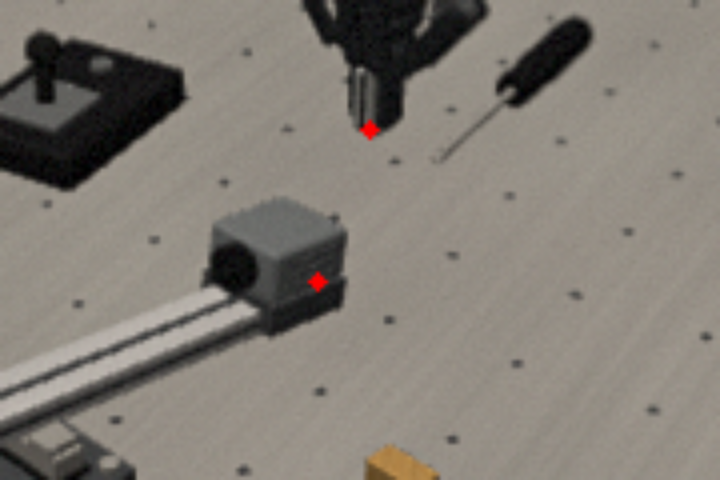

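Request:
{"fn": "servo_tool", "kwargs": {
  "rows": [
    [[-0.1, 0, -2.5], 0.02, 0],
    [[0, 0, -2.5], 0, 0],
    [[0, 0, -2.5], 0, 0],
    [[0, 0, 0], 0, 0]
  ]
}}

```text
clock: 2.03
eef_pos: [486.5, -201.0, 15.8]
tcp_rot: [-3.138, -0.001, 1.347]
contact_force: [-1.6, 1.4, 0.9]
opening: 0.002
```

Run:
```python
from h import *
f=load("top0")
a=onz(f,[(274.4,236.3)],26)[0]; b=onz(f,[(269.7,262.3)],26)[0]; print("ridge pieces",a,b,(a+b)/2,np.degrees(np.arctan2(*(a-b)[:2][::-1])))
# bright ridge pixels inside plinth, per side
P=cloud(f);G=f["frame"].astype(int).sum(2); o=rail(f)
g=cv2.resize(f["frame"][222:282,245:305],None,fx=10,fy=10,interpolation=cv2.INTER_CUBIC); cv2.imwrite("pics/ridge.png",g[:,:,::-1])
print(r.sense()["eef_pos"])
```

```text
ridge pieces [577.54844701  45.86890413  26.        ] [517.9050925   58.89983579  26.        ] [547.72676976  52.38436996  26.        ] -12.324370314509615
[ 486.48596249 -201.03532674   15.7791754 ]
```

View pics/ridge.png

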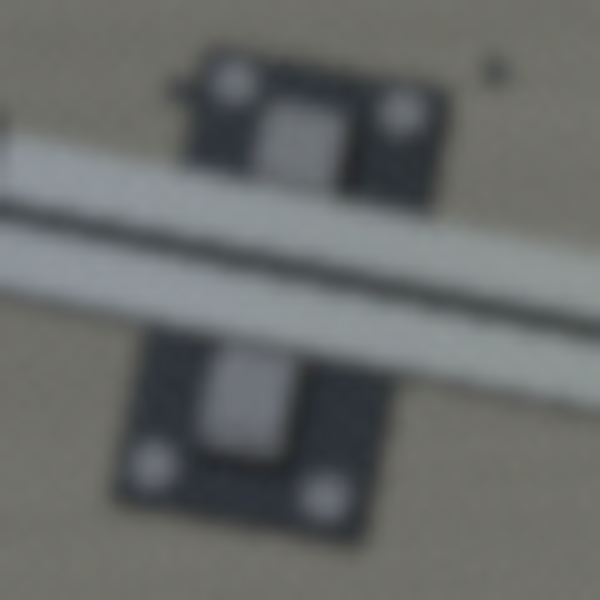

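Run:
```python
from h import *
f=load("top0")
c=lambda L:[(245+x/10-.45,222+y/10-.45) for x,y in L]
B=onz(f,c([(233,80),(403,112),(152,465),(327,497)]),12); print("bolts",B.round(1),B.mean(0))
d=(B[0]-B[1]+B[2]-B[3]); print("x dir",np.degrees(np.arctan2(d[1],d[0]))); d=(B[0]+B[1]-B[2]-B[3]);print("y dir",np.degrees(np.arctan2(d[1],d[0])))
C=onz(f,c([(303,98),(243,455)]),27); print("ridge ends",C.round(1),C.mean(0),np.linalg.norm(C[0]-C[1]))
```

```text
bolts [[597.8  61.7  12. ]
 [587.8  22.4  12. ]
 [508.3  83.5  12. ]
 [498.6  43.8  12. ]] [548.13554041  52.8423005   12.        ]
x dir 75.92378427419095
y dir -13.607057971249242
ridge ends [[588.9  44.3  27. ]
 [507.   61.1  27. ]] [547.95335963  52.71075438  27.        ] 83.59969917289831
```

Request:
{"fn": "servo_tool", "kwargs": {
  "rows": [
    [[0.34, 0.95, 0], 0, 0],
    [[0.24, 0.97, 0], 0, 0],
    [[0.06, 0.24, 0], 0, 0],
    [[0.06, 0.24, 0], 0, 0],
    [[0.06, 0.24, 0], 0, 0]
  ]
}}

```text
clock: 2.45
eef_pos: [497.1, -174.2, 18.5]
tcp_rot: [3.14, 0.0, 1.349]
contact_force: [-0.3, 0.5, -0.2]
opening: 0.002
```

Request:
{"fn": "servo_tool", "kwargs": {
  "rows": [
    [[0.06, 0.24, 0], 0, 0],
    [[0.06, 0.24, 0], 0, 0],
    [[0.06, 0.24, 0], 0, 0]
  ]
}}

```text
clock: 2.7
eef_pos: [498.7, -168.3, 18.0]
tcp_rot: [3.14, 0.001, 1.349]
contact_force: [-1.0, -8.9, 4.8]
opening: 0.001
```

Request:
{"fn": "servo_tool", "kwargs": {
  "rows": [
    [[0.06, 0.24, 0], 0, 0],
    [[0.06, 0.24, 0], 0, 0]
  ]
}}

```text
clock: 2.87
eef_pos: [499.9, -163.6, 18.0]
tcp_rot: [3.14, 0.001, 1.348]
contact_force: [-2.6, -8.4, 4.9]
opening: 0.001
```

Request:
{"fn": "servo_tool", "kwargs": {
  "rows": [
    [[0.06, 0.24, 0], 0, 0],
    [[0.06, 0.24, 0], 0, 0],
    [[0.06, 0.24, 0], 0, 0],
    [[0.06, 0.24, 0], 0, 0],
    [[0.06, 0.24, 0], 0, 0]
  ]
}}

```text
clock: 3.28
eef_pos: [502.9, -151.7, 18.0]
tcp_rot: [3.14, 0.001, 1.348]
contact_force: [-2.4, -9.1, 5.2]
opening: 0.0
```

Request:
{"fn": "servo_tool", "kwargs": {
  "rows": [
    [[0.06, 0.24, 0], 0, 0],
    [[0.06, 0.24, 0], 0, 0],
    [[-0.24, -0.97, 0], 0, 0],
    [[-0.24, -0.97, 0], 0, 0],
    [[0, 0, 0], 0, 0]
  ]
}}

```text
clock: 3.7
eef_pos: [498.2, -166.6, 17.3]
tcp_rot: [-3.141, 0.0, 1.347]
contact_force: [0.2, -0.3, -0.2]
opening: 0.003
```

```bash
cat >> h.py <<'E'
def look(tag):
    s=r.sense(); print(s["clock"].__round__(2),s["eef_pos"].round(1),s["contact_force"].round(1))
    for n in("side",):
        f=grab(n,n+tag)
        o=rail(f); print(n,"z@R0 %.1f tilt %.2f"%(o["a"],o["tilt"]),np.round(o["rect"][0],1),np.round(o["rect"][1],1),round(o["rect"][2],2),len(o["pts"]),"s %.1f %.1f"%(o["smin"],o["smax"]))
        cv2.imwrite(f"pics/c{tag}_{n}.png",cv2.resize(f["frame"][170:320,190:400],None,fx=3.5,fy=3.5)[:,:,::-1])
E
python3 -c "
from h import *
look('2')"
```

```text
3.7 [ 498.2 -166.6   17.3] [ 0.2 -0.3 -0.2]
side z@R0 41.5 tilt 7.94 [542.5  27. ] [379.2  44.8] 78.49 1270 s -213.3 166.0
```

View pics/c2_side.png

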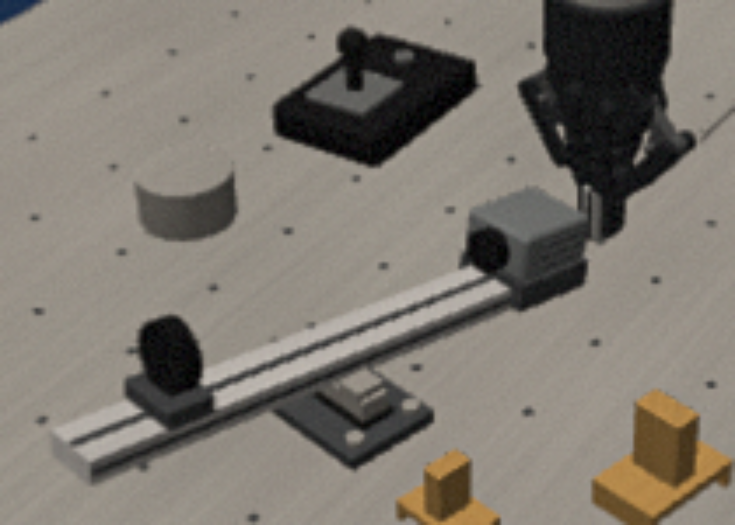

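Request:
{"fn": "servo_tool", "kwargs": {
  "rows": [
    [[0.2, 0.8, 0], 0, 0],
    [[0.16, 0.64, 0], 0, 0],
    [[0.06, 0.24, 0], 0, 0],
    [[0.06, 0.24, 0], 0, 0],
    [[0.06, 0.24, 0], 0, 0]
  ]
}}

```text
clock: 4.17
eef_pos: [504.1, -143.3, 17.2]
tcp_rot: [-3.142, 0.001, 1.349]
contact_force: [-1.6, -6.0, -0.5]
opening: 0.001
```

Request:
{"fn": "servo_tool", "kwargs": {
  "rows": [
    [[0.06, 0.24, 0], 0, 0],
    [[0.06, 0.24, 0], 0, 0],
    [[0.06, 0.24, 0], 0, 0],
    [[-0.24, -0.97, 0], 0, 0],
    [[-0.24, -0.97, 0], 0, 0]
  ]
}}

```text
clock: 4.58
eef_pos: [501.0, -155.7, 17.3]
tcp_rot: [-3.142, -0.0, 1.35]
contact_force: [0.6, 0.5, 0.1]
opening: -0.001
```

Request:
{"fn": "servo_tool", "kwargs": {
  "rows": [
    [[0, 0, 0], 0, 0],
    [[0, 0, 0], 0, 0]
  ]
}}

```text
clock: 4.75
eef_pos: [500.9, -156.4, 17.3]
tcp_rot: [3.142, -0.0, 1.346]
contact_force: [0.0, 0.2, 0.1]
opening: -0.001
```

```bash
python3 -c "
from h import *
look('3')"
```

```text
4.75 [ 500.9 -156.4   17.3] [0.  0.2 0.1]
side z@R0 41.6 tilt 8.44 [547.3  48.5] [355.3  42.1] 76.97 1270 s -178.9 176.0
```

Request:
{"fn": "servo_tool", "kwargs": {
  "rows": [
    [[0.2, 0.8, 0], 0, 0],
    [[0.16, 0.64, 0], 0, 0],
    [[0.06, 0.24, 0], 0, 0],
    [[0.06, 0.24, 0], 0, 0],
    [[0.06, 0.24, 0], 0, 0]
  ]
}}

```text
clock: 5.22
eef_pos: [506.5, -134.0, 17.3]
tcp_rot: [3.142, 0.001, 1.349]
contact_force: [-1.2, -6.4, -0.1]
opening: 0.006
```

Request:
{"fn": "servo_tool", "kwargs": {
  "rows": [
    [[0.06, 0.24, 0], 0, 0],
    [[0.06, 0.24, 0], 0, 0],
    [[-0.24, -0.97, 0], 0, 0],
    [[-0.24, -0.97, 0], 0, 0],
    [[0, 0, 0], 0, 0]
  ]
}}

```text
clock: 5.63
eef_pos: [502.5, -150.2, 17.3]
tcp_rot: [3.141, 0.0, 1.347]
contact_force: [0.9, -0.4, 0.2]
opening: 0.004
```

Request:
{"fn": "servo_tool", "kwargs": {
  "rows": [
    [[0, 0, 0], 0, 0],
    [[0, 0, 0], 0, 0]
  ]
}}

```text
clock: 5.8
eef_pos: [502.7, -149.0, 17.3]
tcp_rot: [-3.142, -0.0, 1.347]
contact_force: [0.4, -0.1, -0.4]
opening: -0.001
```

```bash
python3 -c "
from h import *
look('4')"
```

```text
5.8 [ 502.7 -149.    17.3] [ 0.4 -0.1 -0.4]
side z@R0 41.6 tilt 8.75 [546.   44.7] [377.3  44.7] 78.88 1271 s -194.5 182.9
```

Request:
{"fn": "servo_tool", "kwargs": {
  "rows": [
    [[0.2, 0.8, 0], 0, 0],
    [[0.16, 0.64, 0], 0, 0],
    [[0.06, 0.24, 0], 0, 0],
    [[0.06, 0.24, 0], 0, 0],
    [[0.06, 0.24, 0], 0, 0]
  ]
}}

```text
clock: 6.27
eef_pos: [508.3, -127.0, 17.3]
tcp_rot: [3.142, 0.001, 1.349]
contact_force: [-1.2, -6.5, -1.0]
opening: -0.004
```

Request:
{"fn": "servo_tool", "kwargs": {
  "rows": [
    [[0.06, 0.24, 0], 0, 0],
    [[0.06, 0.24, 0], 0, 0],
    [[0.06, 0.24, 0], 0, 0],
    [[-0.24, -0.97, 0], 0, 0],
    [[-0.24, -0.97, 0], 0, 0]
  ]
}}

```text
clock: 6.68
eef_pos: [505.2, -139.4, 17.3]
tcp_rot: [3.142, -0.0, 1.349]
contact_force: [0.1, -0.5, -0.7]
opening: 0.003
```

Request:
{"fn": "servo_tool", "kwargs": {
  "rows": [
    [[0, 0, 0], 0, 0],
    [[0, 0, 0], 0, 0]
  ]
}}

```text
clock: 6.85
eef_pos: [505.0, -140.1, 17.3]
tcp_rot: [-3.142, -0.0, 1.346]
contact_force: [-0.2, -0.3, -0.3]
opening: 0.002
```

```bash
python3 -c "
from h import *
look('5')"
```

```text
6.85 [ 505.  -140.1   17.3] [-0.2 -0.3 -0.3]
side z@R0 41.7 tilt 9.32 [549.3  65.4] [352.5  38.7] 76.89 1302 s -160.6 191.6
```

View pics/c5_side.png

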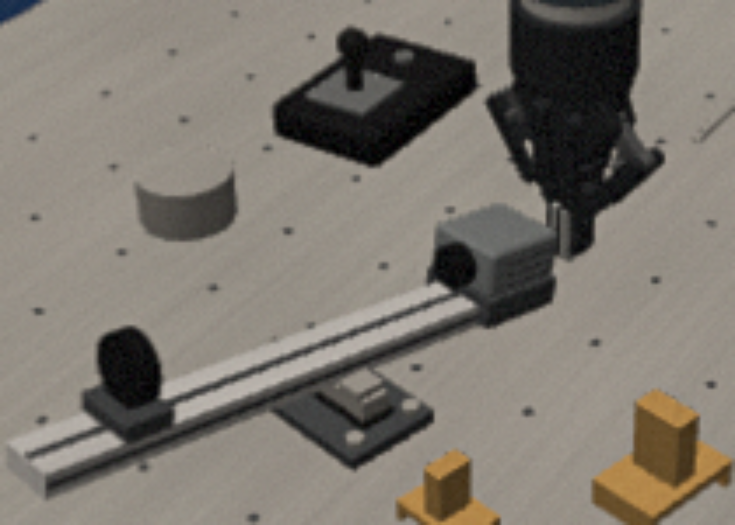

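Request:
{"fn": "servo_tool", "kwargs": {
  "rows": [
    [[0.2, 0.8, 0], 0, 0],
    [[0.16, 0.64, 0], 0, 0],
    [[0.06, 0.24, 0], 0, 0],
    [[0.06, 0.24, 0], 0, 0],
    [[0.06, 0.24, 0], 0, 0]
  ]
}}

```text
clock: 7.32
eef_pos: [510.7, -117.6, 17.3]
tcp_rot: [3.142, 0.001, 1.349]
contact_force: [-0.6, -6.9, -0.3]
opening: -0.0
```

Request:
{"fn": "servo_tool", "kwargs": {
  "rows": [
    [[0.06, 0.24, 0], 0, 0],
    [[0.06, 0.24, 0], 0, 0],
    [[0.06, 0.24, 0], 0, 0],
    [[-0.24, -0.97, 0], 0, 0],
    [[-0.24, -0.97, 0], 0, 0]
  ]
}}

```text
clock: 7.73
eef_pos: [507.6, -130.0, 17.3]
tcp_rot: [3.142, -0.0, 1.349]
contact_force: [-0.2, -1.6, -0.2]
opening: -0.0
```

Request:
{"fn": "servo_tool", "kwargs": {
  "rows": [
    [[0, 0, 0], 0, 0],
    [[0, 0, 0], 0, 0]
  ]
}}

```text
clock: 7.9
eef_pos: [507.4, -130.6, 17.3]
tcp_rot: [-3.142, -0.0, 1.346]
contact_force: [0.3, -0.5, 0.5]
opening: 0.002
```

```bash
python3 -c "
from h import *
look('6')"
```

```text
7.9 [ 507.4 -130.6   17.3] [ 0.3 -0.5  0.5]
side z@R0 41.8 tilt 9.97 [551.6  73.1] [355.6  42.7] 78.55 1308 s -154.7 201.2
```

Request:
{"fn": "servo_tool", "kwargs": {
  "rows": [
    [[0.2, 0.8, 0], 0, 0],
    [[0.16, 0.64, 0], 0, 0],
    [[0.06, 0.24, 0], 0, 0],
    [[0.06, 0.24, 0], 0, 0],
    [[0.06, 0.24, 0], 0, 0]
  ]
}}

```text
clock: 8.37
eef_pos: [513.0, -108.2, 17.3]
tcp_rot: [-3.141, 0.001, 1.349]
contact_force: [-2.1, -7.4, -0.1]
opening: 0.001
```

Request:
{"fn": "servo_tool", "kwargs": {
  "rows": [
    [[0.06, 0.24, 0], 0, 0],
    [[0.06, 0.24, 0], 0, 0],
    [[0.06, 0.24, 0], 0, 0],
    [[-0.24, -0.97, 0], 0, 0],
    [[-0.24, -0.97, 0], 0, 0]
  ]
}}

```text
clock: 8.78
eef_pos: [510.0, -120.6, 17.3]
tcp_rot: [-3.142, -0.0, 1.349]
contact_force: [0.1, 0.6, 0.3]
opening: -0.003
```

Request:
{"fn": "servo_tool", "kwargs": {
  "rows": [
    [[0, 0, 0], 0, 0],
    [[0, 0, 0], 0, 0]
  ]
}}

```text
clock: 8.95
eef_pos: [509.8, -121.2, 17.3]
tcp_rot: [-3.142, -0.0, 1.346]
contact_force: [0.5, -0.1, 0.1]
opening: 0.003
```

```bash
python3 -c "
from h import *
look('7')"
```

```text
8.95 [ 509.8 -121.2   17.3] [ 0.5 -0.1  0.1]
side z@R0 41.9 tilt 10.60 [552.6  82.5] [354.5  38. ] 77.69 1311 s -144.5 210.0
```

Request:
{"fn": "servo_tool", "kwargs": {
  "rows": [
    [[0.2, 0.8, 0], 0, 0],
    [[0.16, 0.64, 0], 0, 0],
    [[0.06, 0.24, 0], 0, 0],
    [[0.06, 0.24, 0], 0, 0],
    [[0.06, 0.24, 0], 0, 0]
  ]
}}

```text
clock: 9.42
eef_pos: [515.4, -98.9, 17.3]
tcp_rot: [-3.142, 0.001, 1.349]
contact_force: [-0.9, -7.0, -0.5]
opening: -0.002
```

Request:
{"fn": "servo_tool", "kwargs": {
  "rows": [
    [[0.06, 0.24, 0], 0, 0],
    [[0.06, 0.24, 0], 0, 0],
    [[0.06, 0.24, 0], 0, 0],
    [[-0.24, -0.97, 0], 0, 0],
    [[-0.24, -0.97, 0], 0, 0]
  ]
}}

```text
clock: 9.83
eef_pos: [512.4, -111.1, 17.3]
tcp_rot: [3.142, -0.0, 1.349]
contact_force: [-0.3, -0.4, -0.2]
opening: 0.0
```

Request:
{"fn": "servo_tool", "kwargs": {
  "rows": [
    [[0, 0, 0], 0, 0],
    [[0, 0, 0], 0, 0]
  ]
}}

```text
clock: 10.0
eef_pos: [512.2, -111.8, 17.3]
tcp_rot: [-3.141, -0.0, 1.347]
contact_force: [-0.8, 0.6, 0.1]
opening: 0.003
```

```bash
python3 -c "
from h import *
look('8')"
```

```text
10.0 [ 512.2 -111.8   17.3] [-0.8  0.6  0.1]
side z@R0 40.5 tilt -0.74 [554.6  82.8] [385.9  44.9] 78.75 1609 s -159.4 226.5
```

View pics/c8_side.png

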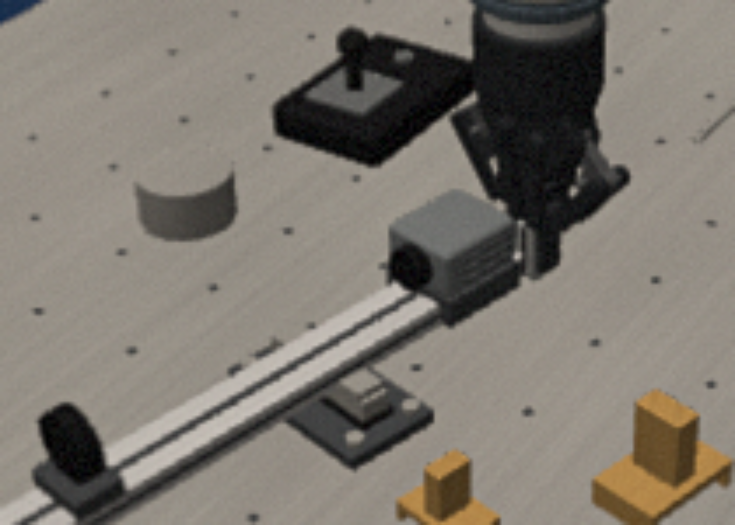

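Request:
{"fn": "servo_tool", "kwargs": {
  "rows": [
    [[-0.12, -0.48, 0], 0, 0],
    [[0, 0, 0], 0, 0],
    [[0, 0, 0], 0, 0],
    [[0, 0, 0], 0, 0]
  ]
}}

```text
clock: 10.38
eef_pos: [511.2, -115.9, 17.3]
tcp_rot: [-3.142, -0.0, 1.348]
contact_force: [-0.9, -0.8, 0.1]
opening: 0.004
```

```bash
python3 -c "
from h import *
look('9')"
```

```text
10.38 [ 511.2 -115.9   17.3] [-0.9 -0.8  0.1]
side z@R0 40.4 tilt 0.38 [552.4  82. ] [387.5  38.1] 77.79 1574 s -161.5 225.9
```

View pics/c9_side.png

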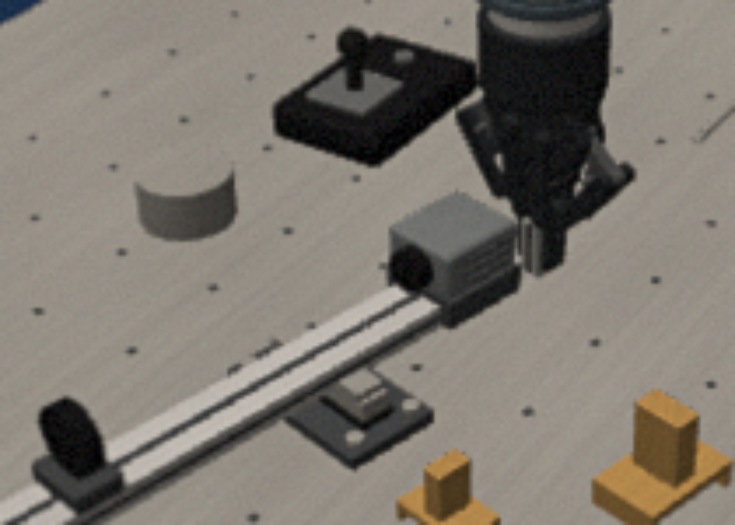

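Request:
{"fn": "servo_tool", "kwargs": {
  "rows": [
    [[-0.12, -0.48, 0], 0, 0],
    [[0, 0, 0], 0, 0],
    [[0, 0, 0], 0, 0],
    [[0, 0, 0], 0, 0],
    [[0, 0, 0], 0, 0]
  ]
}}

```text
clock: 10.85
eef_pos: [510.0, -120.7, 17.3]
tcp_rot: [3.142, -0.0, 1.348]
contact_force: [0.6, 0.1, -0.3]
opening: -0.001
```

```bash
python3 -c "
from h import *
for i in range(5): look('10%d'%i)
f=grab('top','top10'); o=rail(f); print('top',o['a'],o['tilt'],o['rect'])
cv2.imwrite('pics/c10_top.png',cv2.resize(f['frame'][200:300,180:380],None,fx=4,fy=4)[:,:,::-1])
"
```

```text
10.85 [ 510.  -120.7   17.3] [ 0.6  0.1 -0.3]
side z@R0 40.4 tilt -0.80 [553.8  76.2] [399.2  44.6] 78.58 1601 s -172.6 226.4
10.9 [ 510.  -120.7   17.3] [-0.6 -0.6  0.4]
side z@R0 40.5 tilt -0.46 [553.8  77.1] [396.9  45.6] 78.75 1598 s -170.7 226.0
10.95 [ 510.  -120.7   17.3] [0.2 0.3 0.7]
side z@R0 40.5 tilt -0.15 [554.1  77.3] [396.   46.1] 78.74 1597 s -169.9 225.7
11.0 [ 510.1 -120.7   17.3] [ 0.7 -1.1  0.2]
side z@R0 40.4 tilt 0.08 [551.8  77.5] [396.1  38.3] 77.71 1587 s -170.4 225.6
11.05 [ 510.1 -120.7   17.3] [ 0.3  1.  -0.4]
side z@R0 40.5 tilt 0.08 [551.3  78.5] [395.  39.] 77.41 1584 s -169.0 226.1
top 39.68560464088526 0.03955368343515873 ((561.3446044921875, 131.6727294921875), (288.14654541015625, 35.422874450683594), 77.57396697998047)
```

View pics/c10_top.png

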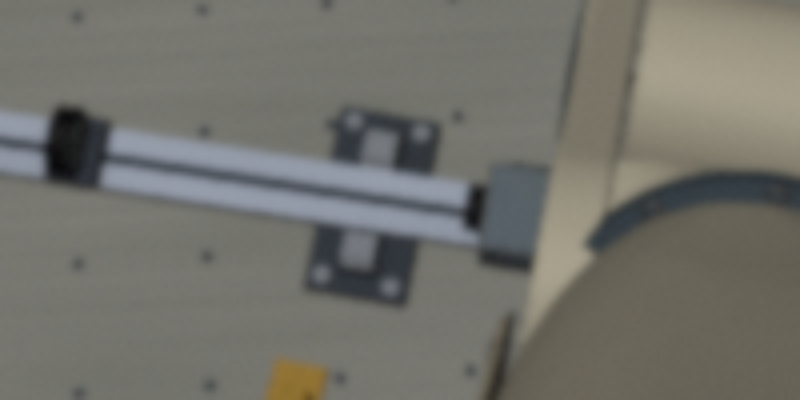

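Request:
{"fn": "servo_tool", "kwargs": {
  "rows": [
    [[-0.24, -0.97, 0], 0, 0],
    [[-0.24, -0.97, 0], 0, 0],
    [[-0.2, -0.5, 3.5], 0, 0],
    [[0, 0, 4], 0, 2],
    [[0, 0, 4], 0, 4]
  ]
}}

```text
clock: 11.57
eef_pos: [501.9, -146.2, 132.8]
tcp_rot: [-3.139, -0.0, 1.347]
contact_force: [1.2, -0.6, -0.2]
opening: 0.271
```

Request:
{"fn": "servo_tool", "kwargs": {
  "rows": [
    [[-1.2, 4.0, 0], 0, 4],
    [[-1.2, 4.0, 0], 0, 4],
    [[-1.2, 4.0, 0], 0, 4],
    [[-1.2, 4.0, 0], 0, 4],
    [[-1.0, 4.0, 0], 0, 4]
  ]
}}

```text
clock: 11.98
eef_pos: [444.3, 55.0, 132.5]
tcp_rot: [3.141, -0.0, 1.346]
contact_force: [0.3, 0.6, -0.1]
opening: 0.47
```

Request:
{"fn": "servo_tool", "kwargs": {
  "rows": [
    [[-0.8, 3.5, 0], 0, 4],
    [[0, 1.8, 0], 0, 4],
    [[0, 0, 0], 0, 4]
  ]
}}

```text
clock: 12.23
eef_pos: [437.3, 109.7, 132.6]
tcp_rot: [3.141, -0.001, 1.35]
contact_force: [0.8, -0.6, 1.2]
opening: 0.464
```

```bash
python3 -c "
from h import *
for i in range(4): look('11%d'%i)
"
```

```text
12.23 [437.3 109.7 132.6] [ 0.8 -0.6  1.2]
side z@R0 40.3 tilt -0.11 [562.5 126.9] [295.5  38.9] 77.26 1466 s -69.4 225.8
12.28 [437.4 108.3 132.4] [ 0.1 -1.7 -0.2]
side z@R0 40.4 tilt -0.15 [562.5 127.3] [294.9  38.3] 77.6 1472 s -68.8 226.0
12.33 [437.4 107.3 132.3] [-0.4 -0.8  0.5]
side z@R0 40.4 tilt -0.16 [562.5 127.6] [294.7  37.7] 77.56 1476 s -68.4 226.2
12.38 [437.4 106.7 132.3] [ 0.4 -0.7  0.2]
side z@R0 40.3 tilt -0.13 [562.4 127.7] [294.2  38.7] 77.99 1477 s -68.2 226.0
```

Request:
{"fn": "servo_tool", "kwargs": {
  "rows": [
    [[-0.14, -0.5, -3], 0, 4],
    [[0, 0, -2.5], 0, 4],
    [[0, 0, -1.5], 0, 4],
    [[0, 0, 0], 0, 4]
  ]
}}

```text
clock: 12.77
eef_pos: [434.1, 100.6, 59.8]
tcp_rot: [-3.137, 0.002, 1.346]
contact_force: [-0.5, -0.1, -0.1]
opening: 0.467
```

```bash
python3 -c "
from h import *
s=r.sense(); print(s['eef_pos'],s['tcp_rot'],s['opening'])
f=grab('side','side12'); P=s['eef_pos']
for q in (P+[0,0,-11],[436,101.3,42]): cv2.circle(f['frame'],tuple(int(x) for x in proj(f,[q])[0]),1,(255,0,0),-1)
cv2.imwrite('pics/c12.png',cv2.resize(f['frame'][240:340,260:380],None,fx=6,fy=6)[:,:,::-1])
"
```

```text
[434.12745935 100.62947833  59.7985723 ] [-3.13715096e+00  2.28462295e-03  1.34573824e+00] 0.46658130620537425
```

View pics/c12.png

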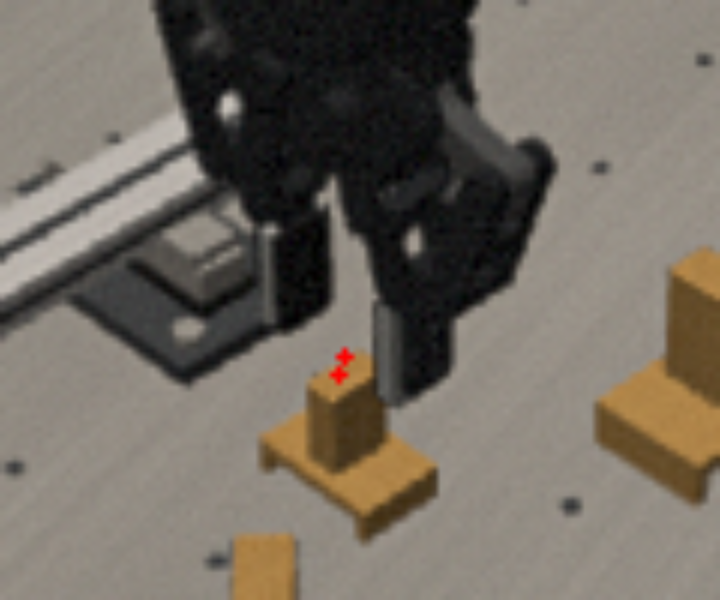

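Request:
{"fn": "servo_tool", "kwargs": {
  "rows": [
    [[0.15, 0.07, -2], 0, 4],
    [[0, 0, -1.4], 0, 4],
    [[0, 0, 0], 0, 4],
    [[0, 0, 0], 0, 0.8],
    [[0, 0, 0], 0, 0.8]
  ],
  "squeeze": 25
}}

```text
clock: 13.23
eef_pos: [438.2, 103.0, 29.4]
tcp_rot: [3.14, -0.001, 1.347]
contact_force: [-0.8, -0.2, -0.4]
opening: 0.192
```

Request:
{"fn": "servo_tool", "kwargs": {
  "rows": [
    [[0, 0, 0], 0, 0.8],
    [[0, 0, 0], 0, 0.8],
    [[0, 0, 0], 0, 0.8],
    [[0, 0, 0], 0, 0.8]
  ]
}}

```text
clock: 13.57
eef_pos: [438.3, 103.2, 29.5]
tcp_rot: [3.14, -0.001, 1.348]
contact_force: [-0.8, -3.0, 8.6]
opening: 0.131
```

Request:
{"fn": "servo_tool", "kwargs": {
  "rows": [
    [[0, 0, 1], 0, 0.8],
    [[0, 0, 2], 0, 0.8],
    [[0, 0, 3], 0, 0.8],
    [[0, 0, 3], 0, 0.8],
    [[0, 0, 0], 0, 0.8]
  ]
}}

```text
clock: 13.98
eef_pos: [440.4, 104.0, 123.8]
tcp_rot: [3.134, -0.004, 1.348]
contact_force: [2.3, 0.2, -0.7]
opening: 0.135
```

```bash
python3 -c "
from h import *
look('13')
f=load('side13'); cv2.imwrite('pics/c13.png',cv2.resize(f['frame'][200:330,230:380],None,fx=5,fy=4.6)[:,:,::-1])
f=grab('top','top13'); cv2.imwrite('pics/c13t.png',cv2.resize(f['frame'][200:330,180:380],None,fx=4,fy=4)[:,:,::-1])
print(r.sense()['opening'],r.sense()['tcp_rot'])
"
```

```text
13.98 [440.4 104.  123.8] [ 2.3  0.2 -0.7]
side z@R0 40.3 tilt -0.15 [563.2 130. ] [289.6  39.8] 77.96 1487 s -63.3 226.1
0.13470971145249197 [ 3.13809004e+00 -1.74683775e-03  1.34787856e+00]
```

View pics/c13.png

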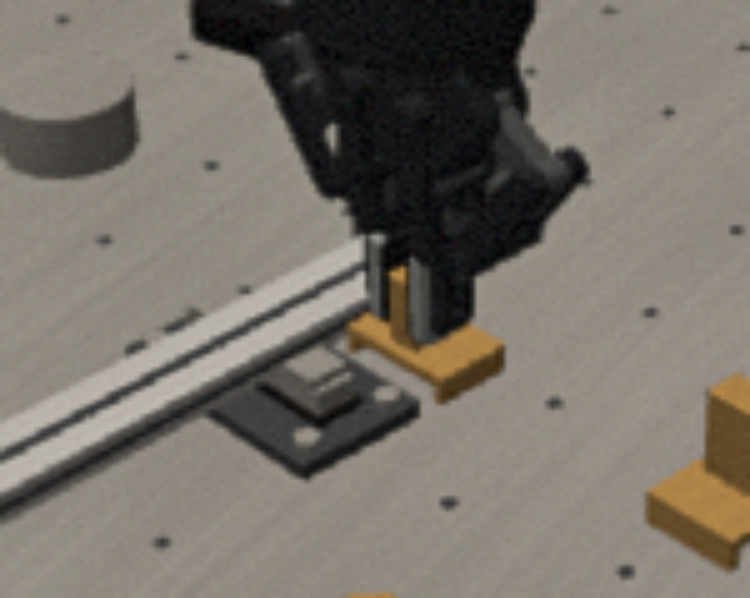

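View pics/c13t.png

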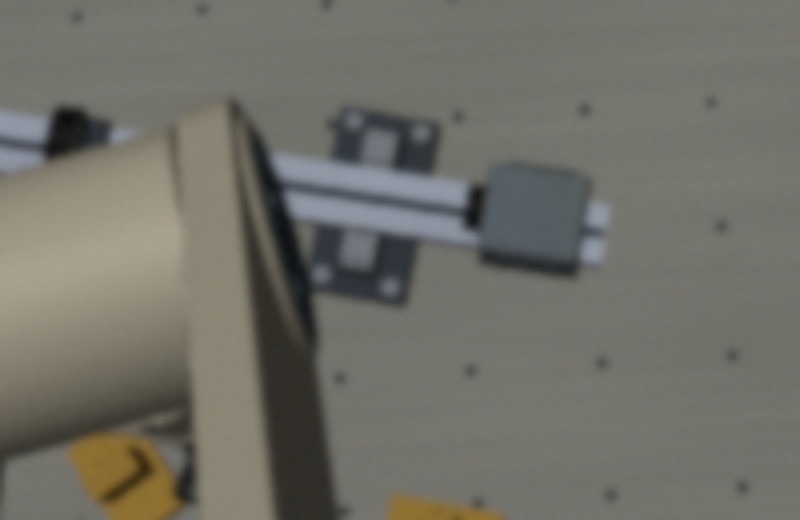

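```bash
cat >> h.py <<'E'
RG=np.array([548.0,52.8]); U=np.array([np.cos(np.radians(76.2)),np.sin(np.radians(76.2))]); N=np.array([-U[1],U[0]])
def edges(f,z,svals,half=30,step=0.25,thr=None):
    """sample brightness profile across rail (along N) at plane z for given s; return half-level edges (t lo, hi)"""
    g=cv2.cvtColor(f["frame"],cv2.COLOR_RGB2GRAY).astype(np.float32); g=cv2.GaussianBlur(g,(0,0),.6)
    t=np.arange(-half,half,step); out=[]
    for s in svals:
        pts=np.c_[RG+s*U+t[:,None]*N,np.full(len(t),z)]; uv=proj(f,pts).astype(np.float32)
        pr=cv2.remap(g,uv[:,0],uv[:,1],cv2.INTER_LINEAR).ravel() if False else cv2.remap(g,uv[None,:,0],uv[None,:,1],cv2.INTER_LINEAR).ravel()
        d=np.gradient(pr); lo=t<-8; hi=t>8
        out.append((s,t[lo][d[lo].argmax()],t[hi][d[hi].argmin()]))
    return np.array(out)
E
python3 - <<'E'
from h import *
for n,sv in(("top10",range(-40,80,10)),("top13",range(-40,10,10)),("side11"+"3",range(20,90,10)),("side2",[])):
    if not len(sv): continue
    f=load(n); e=edges(f,41,sv); print(n); print(np.c_[e,(e[:,1]+e[:,2])/2,e[:,2]-e[:,1]].round(2))
E
```

```text
top10
[[-40.   -15.75  18.     1.12  33.75]
 [-30.   -16.    20.     2.    36.  ]
 [-20.   -15.75  20.5    2.38  36.25]
 [-10.   -17.    17.5    0.25  34.5 ]
 [  0.   -15.    19.5    2.25  34.5 ]
 [ 10.   -14.5   20.5    3.    35.  ]
 [ 20.   -15.75  20.75   2.5   36.5 ]
 [ 30.   -14.75  19.75   2.5   34.5 ]
 [ 40.   -14.    20.25   3.12  34.25]
 [ 50.   -13.5   20.75   3.62  34.25]
 [ 60.   -14.    20.25   3.12  34.25]
 [ 70.   -12.75  20.5    3.88  33.25]]
top13
[[-40.   -15.75  18.     1.12  33.75]
 [-30.   -16.    20.     2.    36.  ]
 [-20.   -15.75  20.5    2.38  36.25]
 [-10.   -17.    17.5    0.25  34.5 ]
 [  0.   -15.    18.5    1.75  33.5 ]]
side113
[[ 20.   -14.    21.     3.5   35.  ]
 [ 30.   -13.5   19.25   2.88  32.75]
 [ 40.   -13.75  20.75   3.5   34.5 ]
 [ 50.   -13.75  20.5    3.38  34.25]
 [ 60.   -12.75  21.25   4.25  34.  ]
 [ 70.   -12.75  21.     4.12  33.75]
 [ 80.   -13.    22.25   4.62  35.25]]
```

Request:
{"fn": "servo_tool", "kwargs": {
  "rows": [
    [[2.5, -1.1, 0], 0, 0.8],
    [[2.8, -1.25, 0], 0, 0.8],
    [[2.8, -1.25, 0], 0, 0.8],
    [[1.9, -0.8, -1], 0, 0.8],
    [[0.8, -0.35, -2], 0, 0.8]
  ]
}}

```text
clock: 14.5
eef_pos: [549.4, 54.8, 89.0]
tcp_rot: [3.137, -0.001, 1.347]
contact_force: [0.3, -0.9, -0.8]
opening: 0.134
```

Request:
{"fn": "servo_tool", "kwargs": {
  "rows": [
    [[0, 0, -1], 0, 0.8],
    [[0, 0, 0], 0, 0.8],
    [[0, 0, 0], 0, 0.8]
  ]
}}

```text
clock: 14.75
eef_pos: [543.4, 55.8, 77.1]
tcp_rot: [-3.138, 0.001, 1.348]
contact_force: [-0.6, -1.2, -1.2]
opening: 0.134
```

```bash
python3 -c "
from h import *
look('14')
f=load('side14'); cv2.imwrite('pics/c14.png',cv2.resize(f['frame'][200:310,240:360],None,fx=6,fy=5.4,interpolation=cv2.INTER_CUBIC)[:,:,::-1])
f=grab('top','top14'); cv2.imwrite('pics/c14t.png',cv2.resize(f['frame'][200:330,180:380],None,fx=4,fy=4)[:,:,::-1])
print(r.sense()['opening'],r.sense()['tcp_rot'])
"
```

```text
14.75 [543.4  55.8  77.1] [-0.6 -1.2 -1.2]
side z@R0 40.5 tilt -0.17 [555.9  95.4] [360.6  46.8] 79.32 1392 s -134.6 226.2
0.1334763095710449 [-3.14092221e+00  1.47128661e-04  1.34827875e+00]
```

View pics/c14.png

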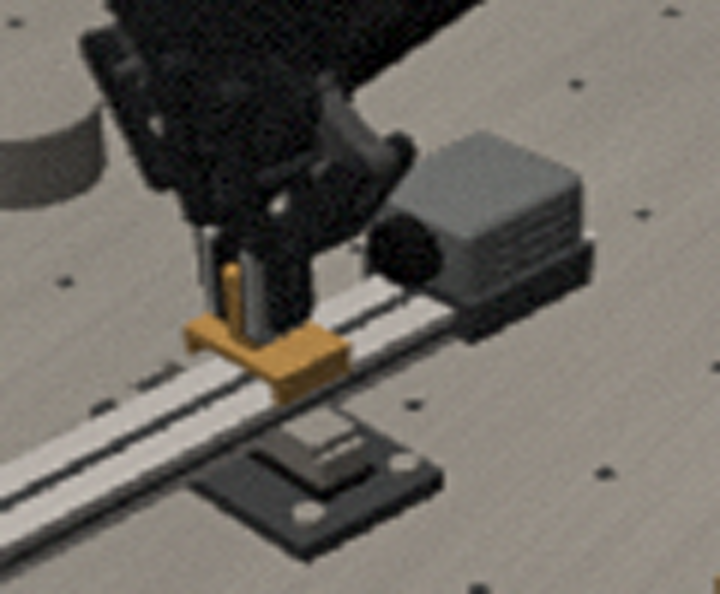

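View pics/c14t.png

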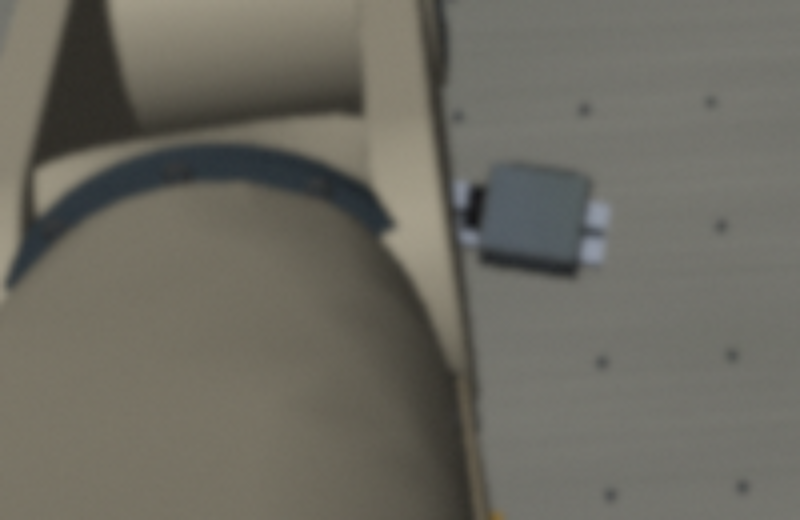

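Request:
{"fn": "servo_tool", "kwargs": {
  "rows": [
    [[0, 0, 0], 0, 0.8],
    [[0, 0, 0], 0, 0.8],
    [[0, 0, 0], 0, 0.8]
  ]
}}

```text
clock: 15.1
eef_pos: [545.6, 56.0, 79.0]
tcp_rot: [3.141, -0.0, 1.348]
contact_force: [0.7, -0.2, -0.7]
opening: 0.135
```

Run:
```python
from h import *
look('15'); s=r.sense()
f=load('side15'); P=cloud(f); hsv=cv2.cvtColor(f["frame"],cv2.COLOR_RGB2HSV)
m=cv2.inRange(hsv,(12,120,90),(28,255,255))>0
d=P[...,:2]-RG; m&=np.hypot(d[...,0],d[...,1])<60
p=P[m]; print(len(p),np.percentile(p[:,2],[2,25,50,75,98]).round(1))
zf=s["eef_pos"][2]-29.5
q=p[abs(p[:,2]-(zf+12))<2.5]; ss=(q[:,:2]-RG)@U; tt=(q[:,:2]-RG)@N
print("feet z",zf,"plate top pts",len(q),"s",np.percentile(ss,[2,98]).round(1),"t",np.percentile(tt,[2,98]).round(1),cv2.minAreaRect(np.c_[ss,tt].astype(np.float32)))
print("TCP s,t",(s["eef_pos"][:2]-RG)@U,(s["eef_pos"][:2]-RG)@N)
x0,y0=265,250
cv2.imwrite('pics/c15.png',cv2.resize(f['frame'][y0:y0+32,x0:x0+42],None,fx=18,fy=18,interpolation=cv2.INTER_CUBIC)[:,:,::-1])
```

```text
15.1 [545.6  56.   79. ] [ 0.7 -0.2 -0.7]
side z@R0 40.4 tilt -0.13 [556.2  93.5] [364.   44.9] 79.04 1404 s -137.9 226.3
190 [58.2 60.3 61.2 62.4 90.4]
feet z 49.37878108228966 plate top pts 144 s [-14.2  14.5] t [-17.7  26.5] ((-0.4361753463745117, 3.577943801879883), (30.66278076171875, 46.40787887573242), 0.40672367811203003)
TCP s,t 2.4601020920988996 3.0847374349542243
```

View pics/c15.png

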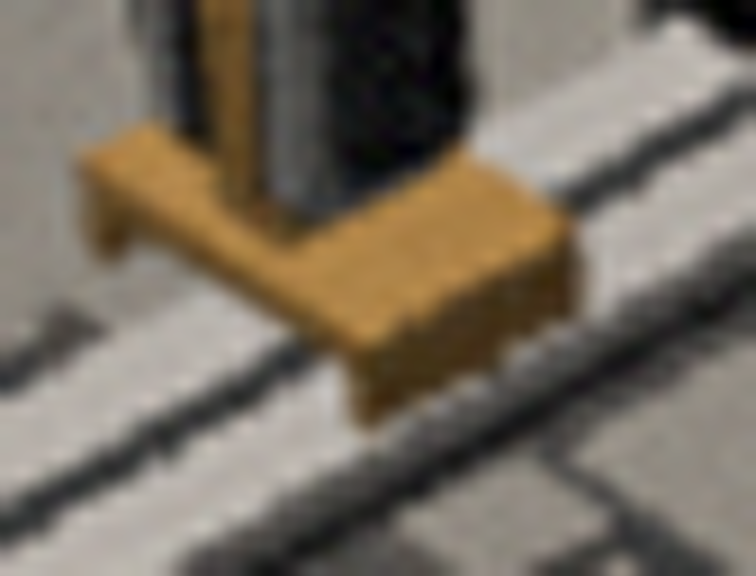

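Run:
```python
from h import *
f=load('side15')
c=[(265+x/18-.47,250+y/18-.47) for x,y in((82,162),(362,350),(578,228))]
for z in(61.4,60.4):
    w=onz(f,c,z)[:,:2]-RG; print(z,np.c_[w@U,w@N].round(1))
c=[(265+x/18-.47,250+y/18-.47) for x,y in((105,255),(368,425))]; w=onz(f,c,49.4)[:,:2]-RG; print("feet",np.c_[w@U,w@N].round(1))
e=edges(f,41,range(22,90,6)); print(e.round(1)); t=(e[:,1]+e[:,2])/2; print(np.polyfit(e[:,0],t,1))
e=edges(f,41,range(-60,-25,6)); print(e.round(1))
```

```text
61.4 [[ 14.8 -18.3]
 [ 14.8  27.6]
 [-14.9  27.1]]
60.4 [[ 14.  -19.4]
 [ 14.   26.5]
 [-15.8  26. ]]
feet [[ 13.8 -17. ]
 [ 12.8  25.2]]
[[ 22.  -14.2  20.8]
 [ 28.  -13.8  20.8]
 [ 34.  -11.8  20.5]
 [ 40.  -13.2  20.8]
 [ 46.  -13.8  21. ]
 [ 52.  -12.   21.2]
 [ 58.  -13.8  20.8]
 [ 64.  -13.   21.8]
 [ 70.  -12.8  21. ]
 [ 76.  -12.5  21.8]
 [ 82.  -12.5  21.2]
 [ 88.  -12.2  22.5]]
[0.01937646 3.03846154]
[[-60.  -15.2  17.8]
 [-54.  -16.2  18.2]
 [-48.  -30.   18.8]
 [-42.  -22.5  18. ]
 [-36.  -16.2  17.8]
 [-30.  -13.8  18.8]]
```

Request:
{"fn": "servo_tool", "kwargs": {
  "rows": [
    [[0.08, -0.02, 0], 0, 0.8],
    [[0, 0, -0.3], 0, 0.8],
    [[0, 0, -0.3], 0, 0.8],
    [[0, 0, -0.2], 0, 0.8],
    [[0, 0, 0], 0, 0.8]
  ]
}}

```text
clock: 15.57
eef_pos: [545.8, 55.4, 69.6]
tcp_rot: [-3.141, 0.0, 1.348]
contact_force: [-0.0, -0.1, 0.3]
opening: 0.13
```

Run:
```python
from h import *
look('16'); f=load('side16'); x0,y0=265,250
cv2.imwrite('pics/c16.png',cv2.resize(f['frame'][y0:y0+32,x0:x0+42],None,fx=18,fy=18,interpolation=cv2.INTER_CUBIC)[:,:,::-1])
```

```text
15.57 [545.8  55.4  69.6] [-0.  -0.1  0.3]
side z@R0 40.4 tilt -0.16 [558.7  93.1] [363.2  46.9] 78.14 1377 s -137.3 226.0
```

View pics/c16.png

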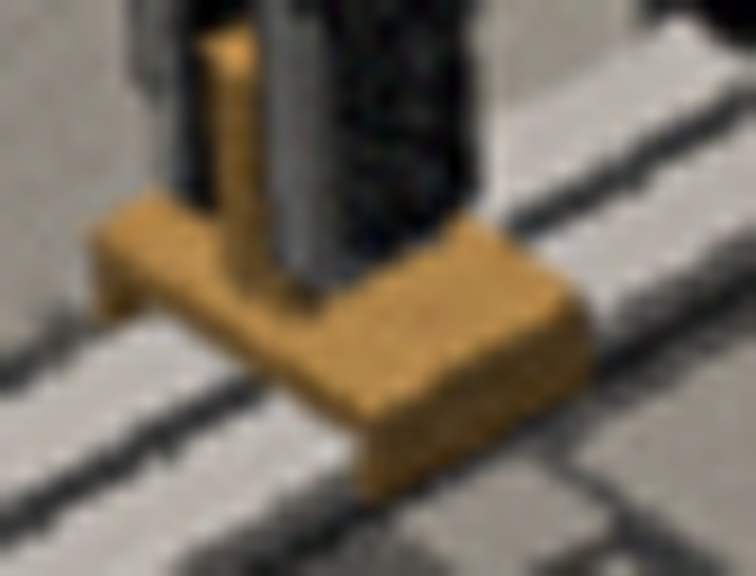

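Request:
{"fn": "servo_tool", "kwargs": {
  "rows": [
    [[0, 0, -0.2], 0, 0.8],
    [[0, 0, -0.15], 0, 0.8],
    [[0, 0, 0], 0, 0.8],
    [[0, 0, 0], 0, 0.8]
  ]
}}

```text
clock: 15.95
eef_pos: [546.1, 55.5, 66.6]
tcp_rot: [-3.141, 0.0, 1.348]
contact_force: [-0.9, 0.3, -0.7]
opening: 0.131
```

Run:
```python
from h import *
look('17'); f=load('side17'); x0,y0=265,250
cv2.imwrite('pics/c17.png',cv2.resize(f['frame'][y0:y0+32,x0:x0+42],None,fx=18,fy=18,interpolation=cv2.INTER_CUBIC)[:,:,::-1])
```

```text
15.95 [546.1  55.5  66.6] [-0.9  0.3 -0.7]
side z@R0 40.4 tilt -0.14 [555.4  95.6] [359.4  38.4] 77.66 1373 s -133.5 225.8
```

View pics/c17.png

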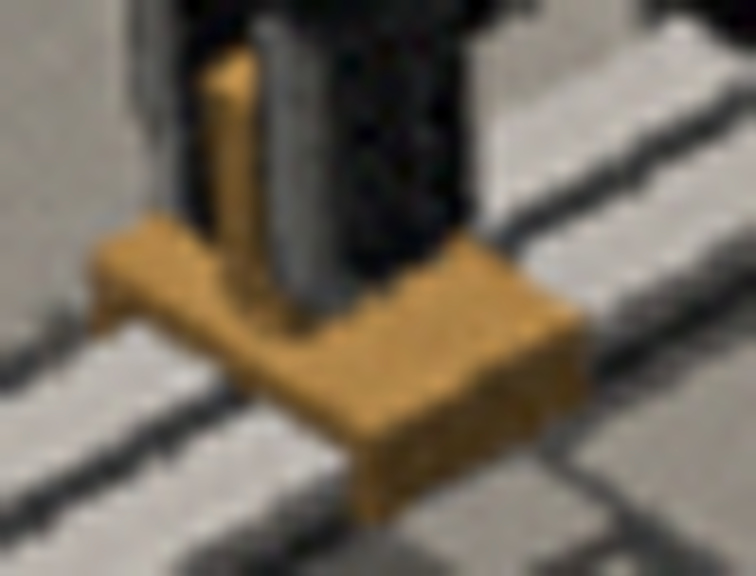

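Request:
{"fn": "servo_tool", "kwargs": {
  "rows": [
    [[0, 0, -0.1], 0, 0.8],
    [[0, 0, -0.1], 0, 0.8],
    [[0, 0, 0], 0, 0.8],
    [[0, 0, 0], 0, 0.8]
  ]
}}

```text
clock: 16.33
eef_pos: [546.2, 55.5, 64.7]
tcp_rot: [-3.142, 0.0, 1.348]
contact_force: [0.1, 0.2, 0.1]
opening: 0.129
```

Request:
{"fn": "servo_tool", "kwargs": {
  "rows": [
    [[0, 0, -0.05], 0, 0.8],
    [[0, 0, 0], 0, 0.8],
    [[0, 0, 0], 0, 0.8]
  ]
}}

```text
clock: 16.58
eef_pos: [546.2, 55.5, 64.3]
tcp_rot: [-3.142, 0.0, 1.348]
contact_force: [0.3, 0.6, -1.0]
opening: 0.136
```

Run:
```python
from h import *
look('18')
```

```text
16.58 [546.2  55.5  64.3] [ 0.3  0.6 -1. ]
side z@R0 40.4 tilt -0.17 [556.7  95. ] [360.5  39.6] 77.93 1368 s -134.5 226.1
```

Request:
{"fn": "servo_tool", "kwargs": {
  "rows": [
    [[0, 0, -0.05], 0, 0.8],
    [[0, 0, 0], 0, 0.8]
  ]
}}

```text
clock: 16.8
eef_pos: [546.2, 55.5, 63.7]
tcp_rot: [-3.142, -0.0, 1.348]
contact_force: [0.0, -0.4, -0.9]
opening: 0.137
```

Request:
{"fn": "servo_tool", "kwargs": {
  "rows": [
    [[0, 0, -0.05], 0, 0.8],
    [[0, 0, 0], 0, 0.8]
  ]
}}

```text
clock: 16.97
eef_pos: [546.3, 55.5, 63.5]
tcp_rot: [-3.142, 0.0, 1.348]
contact_force: [0.2, -0.8, 2.6]
opening: 0.133
```

Request:
{"fn": "servo_tool", "kwargs": {
  "rows": [
    [[0, 0, 0], 0, 1.6],
    [[0, 0, 0], 0, 2],
    [[0, 0, 0], 0, 2.5],
    [[0, 0, 0], 0, 3]
  ]
}}

```text
clock: 17.3
eef_pos: [546.2, 55.5, 63.2]
tcp_rot: [-3.142, 0.0, 1.348]
contact_force: [0.9, 0.2, 0.0]
opening: 0.351
```

Run:
```python
from h import *
look('19'); f=load('side19'); x0,y0=260,235
cv2.imwrite('pics/c19.png',cv2.resize(f['frame'][y0:y0+45,x0:x0+60],None,fx=13,fy=13,interpolation=cv2.INTER_CUBIC)[:,:,::-1])
```

```text
17.3 [546.2  55.5  63.2] [0.9 0.2 0. ]
side z@R0 40.4 tilt -0.17 [556.5  94.3] [362.3  41.3] 77.87 1351 s -136.1 226.2
```

View pics/c19.png

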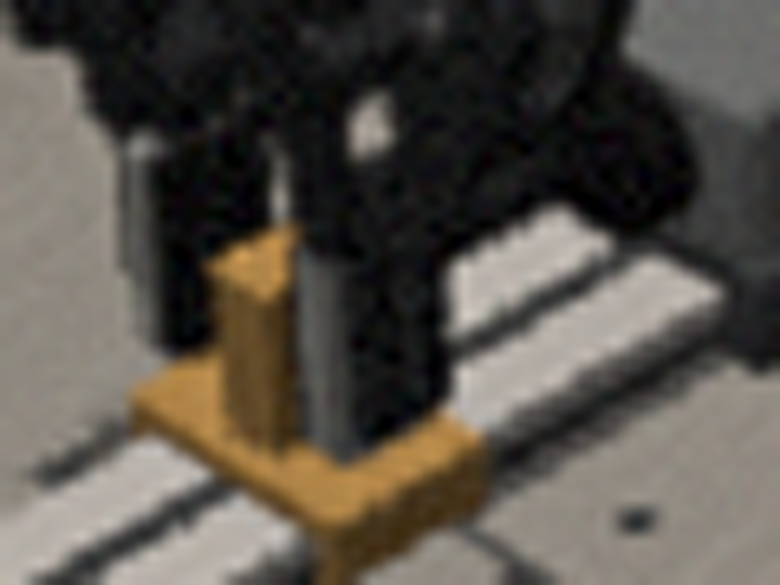

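Released, with the plate seated on the rail and the tilt unchanged at -0.17°. I'll open a little more and rise straight up.

Request:
{"fn": "servo_tool", "kwargs": {
  "rows": [
    [[0, 0, 0], 0, 3],
    [[0, 0, 0.5], 0, 3],
    [[0, 0, 1], 0, 3],
    [[0, 0, 2], 0, 3],
    [[0, 0, 3], 0, 3]
  ]
}}

```text
clock: 17.77
eef_pos: [544.7, 55.4, 127.9]
tcp_rot: [-3.138, 0.001, 1.348]
contact_force: [-0.3, -0.6, 0.4]
opening: 0.347
```

Request:
{"fn": "servo_tool", "kwargs": {
  "rows": [
    [[0, 0, 3], 0, 3],
    [[0, 0, 3], 0, 3],
    [[-3.5, 0, 1], 0, 3],
    [[-3.5, 0, 0], 0, 3],
    [[-3.5, 0, 0], 0, 3]
  ]
}}

```text
clock: 18.18
eef_pos: [440.8, 55.5, 200.0]
tcp_rot: [3.139, -0.001, 1.348]
contact_force: [-0.5, 0.6, 0.1]
opening: 0.352
```

Request:
{"fn": "servo_tool", "kwargs": {
  "rows": [
    [[-3, -3, 0], 0, 3],
    [[-3, -3, 0], 0, 3],
    [[0, -4, 0], 0, 3],
    [[0, -4, 0], 0, 3],
    [[0, -4, 0], 0, 3]
  ]
}}

```text
clock: 18.6
eef_pos: [381.9, -124.9, 199.7]
tcp_rot: [3.139, 0.0, 1.349]
contact_force: [0.7, 0.2, 0.3]
opening: 0.354
```

Request:
{"fn": "servo_tool", "kwargs": {
  "rows": [
    [[0, -4, 0], 0, 3],
    [[0, -4, 0], 0, 3],
    [[0, -4, 0], 0, 3],
    [[0, -4, 0], 0, 3],
    [[0, 0, 0], 0, 3]
  ]
}}

```text
clock: 19.02
eef_pos: [383.0, -289.8, 199.8]
tcp_rot: [3.138, 0.003, 1.344]
contact_force: [0.1, 0.1, 0.8]
opening: 0.353
```

Run:
```python
from h import *
for i in range(3): look('20%d'%i)
f=load('side200'); f2=grab('top','top20')
for n,f in(("side",f),("top",f2)):
    P=cloud(f); hsv=cv2.cvtColor(f["frame"],cv2.COLOR_RGB2HSV); m=cv2.inRange(hsv,(12,120,90),(28,255,255))>0
    d=P[...,:2]-RG; m&=np.hypot(d[...,0],d[...,1])<60
    p=P[m]; q=p[abs(p[:,2]-46)<3]; st=np.c_[(q[:,:2]-RG)@U,(q[:,:2]-RG)@N].astype(np.float32)
    print(n,len(q),"plate z %.1f"%np.median(q[:,2]),"s,t rect",cv2.minAreaRect(st), "tab z %.1f"%np.percentile(p[:,2],98), [len(f["frame"])])
    e=edges(f,41,list(range(-60,-20,6))+list(range(22,80,6))); t=(e[:,1]+e[:,2])/2; ok=abs(e[:,2]-e[:,1]-34.5)<2.5; print(np.polyfit(e[ok,0],t[ok],1))
f=f2; cv2.imwrite('pics/c20t.png',cv2.resize(f['frame'][200:320,150:390],None,fx=3.3,fy=3.3)[:,:,::-1])
```

```text
19.02 [ 383.  -289.8  199.8] [0.1 0.1 0.8]
side z@R0 40.4 tilt -0.18 [557.7  95.1] [360.   46.9] 79.06 1417 s -134.3 226.1
19.07 [ 382.4 -286.8  199.3] [-0.6  0.7 -0.4]
side z@R0 40.4 tilt -0.17 [559.2  95.1] [359.9  48.1] 78.4 1400 s -133.7 226.1
19.12 [ 382.  -284.8  198.9] [-0.2  0.  -0.1]
side z@R0 40.4 tilt -0.17 [556.1  95.3] [359.9  40.8] 78.15 1409 s -134.0 225.9
side 155 plate z 45.5 s,t rect ((0.4383220672607422, 3.9207630157470703), (30.536876678466797, 46.81709289550781), 1.678037405014038) tab z 76.2 [480]
[0.02972045 2.42610437]
top 137 plate z 45.2 s,t rect ((0.2844209671020508, 3.9857864379882812), (27.882352828979492, 44.87483596801758), 2.6474969387054443) tab z 76.0 [480]
[0.02228557 2.34795045]
```

View pics/c20t.png

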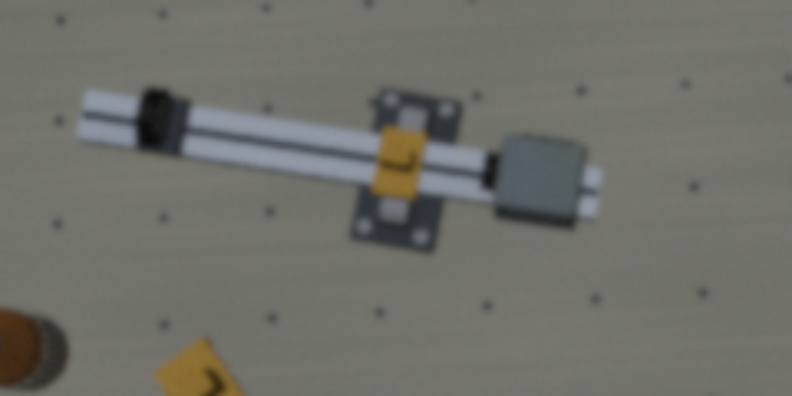

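View pics/c202_side.png

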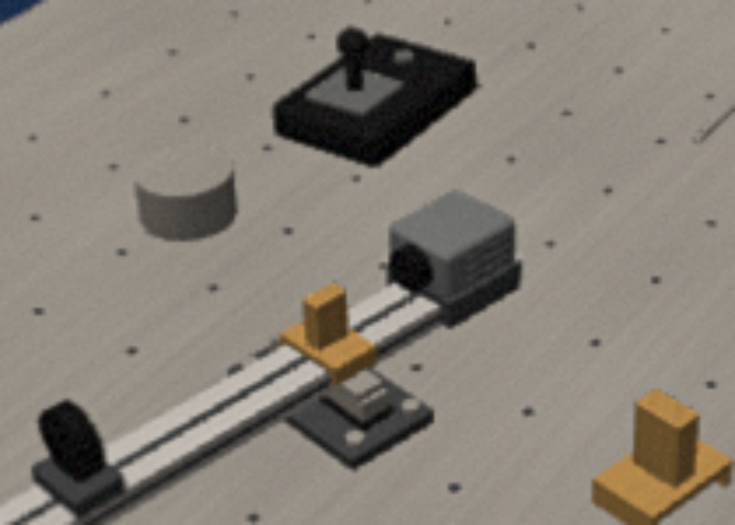

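Request:
{"fn": "servo_tool", "kwargs": {
  "rows": [
    [[0, 0, 0], 0, 3],
    [[0, 0, 0], 0, 3],
    [[0, 0, 0], 0, 3]
  ]
}}

```text
clock: 19.47
eef_pos: [382.5, -282.5, 198.5]
tcp_rot: [3.141, 0.0, 1.349]
contact_force: [-0.5, -0.0, -0.3]
opening: 0.353
```

Run:
```python
from h import *
look('21'); print(abs(r.sense()["qvel"]).max()); print(r.sign_off())
```

```text
19.47 [ 382.5 -282.5  198.5] [-0.5 -0.  -0.3]
side z@R0 40.5 tilt -0.20 [555.3  95.7] [359.6  46.6] 79.43 1413 s -134.0 225.9
0.00390241090729738
the job is handed in; nothing more can be done
None
```

I slid the rail along the ridge with short end pushes of about 10 N at most, backing off after each one to look. It swung level by itself with the ridge at about x = -50 mm on the rail. I then took the smallest brass saddle, lowered it over the rail with about 3 N of contact, released it, drew the arm clear and handed the job in at about 19.5 s.

- **Level:** the last checks put the rail at -0.2° and steady.
- **Saddle:** it sits flat on the rail's top, about 0.3 mm from the ridge's centre line and aligned with the rail to within about 2°.
- **Sideways centring:** the two cameras put the saddle about 1.5 mm off centre. The arm's own position readings gave about 0.6 mm or less. Both are within the 4 mm limit.
- **Bystanders:** none was touched as far as the forces and pictures show, but I did not re-measure their positions.
- **Failed checks:** none. The hand-in gave no verdict.

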